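Sweep the loose nuts off the amplifier chassis

TASK

Three loose brass hex nuts are lying on the bare middle of the amplifier's chassis plate, where they could short the bus bars. Sweep them across the plate with the fingertips and over its end into the open parts tray tucked under that end: gently push them, never pinch them or lift them up. Leave the tray, the standing capacitor, the selector knob and everything else on the desk as they are.

Things in the scene. Friction and masses are not known exactly. Their poses are not given: they have to be found in the camera images.
- chassis: grey steel chassis plate, fixed, level on four pillars: 240 mm along its x (away from the robot), 300 mm along its y (left), 4 mm thick, top face 50 mm above the desk, no rim; its ends are at y = +-150 mm. Origin: on the desk under its centre, z up. The strip from x = -45 to +65 mm is bare from end to end but for the loose nuts
- bus_bars (a point): middle of the nearer of two copper bus bars fixed on the plate along its y, at plate x = +75 and +102 mm, each 12 mm wide and 220 mm long; this point is on its top, 68 mm above the desk (screw heads 3 mm more)
- fuse_holder (a point): top centre of the red fuse holder fixed on the plate at plate x = -90, y = -100 mm, 24 mm across, top 74 mm above the desk
- nut_a: brass M12 hex nut, 19 mm across flats (22 mm across corners), 10 mm high, about 18 g, plain hole; lies flat and loose on the chassis plate and slides when pushed; on a long stroke it can drift sideways off a narrow fingertip. Origin: centre of its underside, which lies 50 mm above the desk while on the plate
- nut_b: brass M12 hex nut, 19 mm across flats (22 mm across corners), 10 mm high, about 18 g, plain hole; lies flat and loose on the chassis plate and slides when pushed; on a long stroke it can drift sideways off a narrow fingertip. Origin: centre of its underside, which lies 50 mm above the desk while on the plate
- nut_c: brass M12 hex nut, 19 mm across flats (22 mm across corners), 10 mm high, about 18 g, plain hole; lies flat and loose on the chassis plate and slides when pushed; on a long stroke it can drift sideways off a narrow fingertip. Origin: centre of its underside, which lies 50 mm above the desk while on the plate
- tray: open empty aluminium parts tray, 160 mm along its x, 100 mm along its y, 38 mm high, 3 mm walls and floor, loose on the desk, 350 g. It stands at the left (+y) or right (-y) end of the plate, square to it, about 10 mm of it tucked under the plate's end (rim 8 mm below the plate), so that what goes over that end falls in. Origin: centre of its underside
- meter: hand-held multimeter lying face up on the desk at the chassis end opposite the tray, 160 x 75 mm, 34 mm thick (dial to 45 mm), 350 g. Origin: centre of its underside. Not to be moved
- capacitor: black can capacitor, 25 mm diameter, 40 mm tall, 32 g, standing loose on the chassis plate near the front of the bare strip (between knob and fuse holder). Origin: centre of its underside. Not to be moved or tipped
- screwdriver: loose screwdriver, 190 mm long, lying on the desk to the right. Origin: on the desk at its middle. Not to be moved
- reel: reel of solder wire, 60 mm diameter, 40 mm tall, standing loose on the desk to the left. Origin: centre of its underside. Not to be moved
- selector_mark (a point): the black mark on top of the brass selector knob (33 mm across, top 72 mm above the desk, axis at plate x = -90, y = +100 mm), 12.5 mm from its axis. The knob turns if knocked; its setting is to be kept
Mind the look-alikes: they are no part of the job. Leave any orange look-alike of the tray alone.

How it is judged:
By the outcome, as a careful person would: the job done as asked, in the order asked, and still so for the second after the job is handed in, with the robot touching nothing.
It also fails if it takes over 56 s, if anything falls off the work surface, if the arm or the gripper's body presses on something with over 40 N, if the wrist force passes 120 N, or if a joint passes its speed limit or range.

ROBOT

A 6-joint arm with a two-finger parallel gripper is mounted at the origin on the work surface. World frame = base frame: x ahead of the robot, y to its left, z up, the work surface at z = 0. Lengths are in m, angles in rad, forces in N, time in s.
With the tool pointing down it reaches from about 0.35 to 0.975 m from the base axis. Payload 4.9 kg.
Tool frame: the origin (TCP) lies at the very end of the fingers, on their centre line; the grasp point (between the pads) lies 19 mm behind it; z points along the fingers, y is the line along which they close (so a half turn about z gives the same grasp; the last joint's range is limited). The gripper opens to 85 mm and grips with 20 to 120 N. Pads are 22 mm wide; open, the fingers measure 114 mm over their backs; the gripper's body (76 mm by 85 mm) begins 54 mm behind the grasp point. The pads swing forward as they close: fully open they stand 13 mm farther back than shut.
Start: joints at [-0.119, 0.053, 1.613, -0, 1.476, -0.119], TCP at [0.625, 0, 0.231] pointing down, gripper open.
Joint ranges: [-3.01, 3.01], [-1.01, 2.22], [0.06, 2.58], [-1.02, 4.17], [0.09, 2.62], [-3.14, 3.14]. Speed limits (rad/s): [2.57, 2.57, 3.14, 3.14, 3.14, 3.14].

INTERFACE

Orientations are given as a rotation vector (axis times angle).
In Python, from station import * gives the robot as it stands.
- The arm moves only by the shell command python3 -m crank 'ROWS' [OPENING] [FORCE]. ROWS is JSON, a list of rows, each an object with "offset": the shift along the tool's x, y, z in m, a list of three; "twist": the turn, a rotation vector about the tool's x, y, z in degrees, a list of three. In form: [{"offset": [x, y, z], "twist": [rx, ry, rz]}, ...]. A call has 1 to 20 rows; each row is the pose to reach, as a shift and turn from the pose commanded when the call began, along the tool's axes at that moment; what a row does not reach only later rows make up. A row lasts 1/8 s, in which the tool goes at most 62.5 mm and 10.7 degrees, less where a joint would pass 70% of its speed; a pose out of reach is approached as far as the arm can. A call with a gripper value outside its range is refused whole. OPENING is the opening, from 0 (shut) to 1 (fully open), set as the call begins (- or left out, the last holds). The fingers move at their own pace and stop on an object; FORCE is the grip in N (left out, the last holds). Time passes only in rows, so rows that repeat a pose let the fingers close. It gives the time, the measured TCP pose, the force, the opening and the grip force at its end, in the units of the state.
- get_obs(): the state, without advancing time (a new reading comes with each control period).
- get_image(name): name is "scene" or "side" or "wrist"; returns the picture (384x512x3 uint8, red, green, blue); there is no depth.
- get_calibration(name): a dict with "intrinsics" (3x3 intrinsics, pixels), "world_from_camera" (4x4, takes a point from camera to world coordinates); the wrist camera has in their place "tool_from_camera" (4x4, takes a point from camera to tool coordinates, whose origin is the TCP and whose axes are the flange's). Camera axes: x right, y up, looking along -z (the intrinsics and any distortion apply to the point x, -y, -z); pixel columns grow to the right and rows downward; lengths in m; the calibration is good to about 2 mm. A picture is of the moment at which its call begins: read the wrist's pose just before it. get_calibration takes no time and is no camera call.
- finish_job(): hands the job in; it is judged then, once.
Trained networks look in the newest picture that a camera, given by its name, has taken for a name from the list of things; names that differ only in an ending like _2 or _b are one class to them, and where a whole thing is asked for, a point or a joint stands for the part that bears it (a point fixed in the world has none). Each returns a list of dicts, best first, with "confidence" (0 to 1); they miss things now and then, are a little off and sometimes report something else, mostly with a low value. They report only what shows in the picture. A call takes as long as a camera call. They do not tell look-alikes from the thing itself.
- cut_out(query, camera): "region" (384x512 bool, what is visible of it) and "rect" ([centre column, centre row, width, height] in pixels, round what is visible of it).
The state is a dict: "t": time; "q": joint angles; "dq": joint speeds; "effort": joint torques, N m; "tool_pos": TCP position; "tool_rot": TCP orientation; "contact_force": force on the tool from outside, world axes, zero at the start; "wrist_torque": the same for the moment, N m; "opening": finger opening in m; "grip_force": force on a finger pad.
Only numpy, scipy, OpenCV 4.12 (cv2) and the standard library are available. Lean on these libraries where they do the work, as an engineer would, in place of code of your own. Each camera call takes 0.05 s, during which the arm holds its last target. There are 200 camera calls.

## Working session

There is one attempt and no reset: what is moved stays moved. The work goes in short steps, Python scripts to look and compute and a shell command to move; the robot and the scene stay as the last step left them, time stands still between calls to the robot, and variables do not carry over. Pictures are saved under pics/ and viewed, at most 10 in all, crops included, and the job is handed in when it is done.

```bash
mkdir -p pics; cat > h.py <<'E'
from station import *
import numpy as np, cv2
from scipy.spatial.transform import Rotation as R
def ray(cam,uv):
    c=get_calibration(cam);K=np.array(c["intrinsics"]);T=np.array(c["world_from_camera"])
    d=np.linalg.inv(K)@[uv[0],uv[1],1];d=T[:3,:3]@[d[0],-d[1],-d[2]]
    return T[:3,3],d
def atz(cam,uv,z):
    o,d=ray(cam,uv);return o+d*(z-o[2])/d[2]
def proj(cam,p):
    c=get_calibration(cam);K=np.array(c["intrinsics"]);T=np.array(c["world_from_camera"])
    q=T[:3,:3].T@(np.array(p)-T[:3,3]);q=K@[q[0],-q[1],-q[2]];return q[:2]/q[2]
E
python3 - <<'E'
from h import *
print(get_calibration("scene").keys())
for c in("scene","side"):
    im=get_image(c);cv2.imwrite(f"pics/{c}0.png",cv2.resize(im[:,:,::-1],(800,600),interpolation=cv2.INTER_CUBIC))
    print(c,np.round(np.array(get_calibration(c)["world_from_camera"])[:3,3],3))
    for n,z in(("nut_a",.06),("tray",.038),("chassis",.05),("capacitor",.09),("selector_mark",.072),("fuse_holder",.074),("bus_bars",.068),("meter",.034)):
        for r in cut_out(n,c):
            print(n,round(r["confidence"],2),np.round(r["rect"]),np.round(atz(c,r["rect"][:2],z),3))
print(get_obs()["tool_rot"],get_obs()["tool_pos"])
E
```

```text
dict_keys(['intrinsics', 'world_from_camera'])
scene [ 0.805 -0.695  0.587]
nut_a 0.57 [291. 226.   8.  10.] [ 0.586 -0.093  0.06 ]
nut_a 0.53 [282. 205.   8.   7.] [ 0.54  -0.031  0.06 ]
nut_a 0.41 [308. 186.   6.   8.] [0.568 0.07  0.06 ]
tray 0.98 [245. 155.  59.  36.] [0.328 0.183 0.038]
tray 0.86 [275. 272.  92.  60.] [ 0.601 -0.211  0.038]
tray 0.84 [124. 250.  78.  63.] [ 0.285 -0.291  0.038]
chassis 0.91 [286. 216. 124.  96.] [ 0.558 -0.054  0.05 ]
selector_mark 0.44 [268. 175.   7.  11.] [0.461 0.061 0.072]
fuse_holder 0.84 [285. 214. 127.  99.] [ 0.566 -0.077  0.074]
fuse_holder 0.22 [276. 272.  92.  64.] [ 0.617 -0.243  0.074]
bus_bars 0.94 [287. 217. 128.  98.] [ 0.57  -0.075  0.068]
bus_bars 0.32 [312. 141.  17.  21.] [0.499 0.302 0.068]
meter 0.89 [316. 172.  56.  13.] [0.552 0.189 0.034]
meter 0.26 [150. 331. 105.  21.] [ 0.462 -0.421  0.034]
side [0.414 0.889 0.955]
nut_a 0.56 [216. 206.   5.   6.] [0.563 0.077 0.06 ]
nut_a 0.51 [217. 162.   4.   8.] [ 0.583 -0.085  0.06 ]
tray 0.97 [220. 140.  60.  19.] [ 0.59  -0.201  0.038]
tray 0.84 [322. 275.  86.  63.] [0.303 0.24  0.038]
tray 0.75 [332. 136.  65.  40.] [ 0.267 -0.253  0.038]
tray 0.42 [223. 189.  99.  89.] [ 0.557 -0.006  0.038]
chassis 0.83 [224. 190. 100.  91.] [0.552 0.01  0.05 ]
capacitor 0.62 [252. 174.   8.  17.] [ 0.482 -0.013  0.09 ]
selector_mark 0.58 [264. 211.  13.  11.] [0.443 0.091 0.072]
fuse_holder 0.72 [224. 195.  99.  91.] [0.546 0.051 0.074]
bus_bars 0.68 [227. 193.  95.  93.] [0.542 0.036 0.068]
meter 0.83 [217. 252.  70.  33.] [0.545 0.195 0.034]
[2.22143038e+00 2.22138931e+00 6.13791844e-05] [ 6.24993230e-01 -1.17705088e-05  2.31357316e-01]
```

View pics/scene0.png

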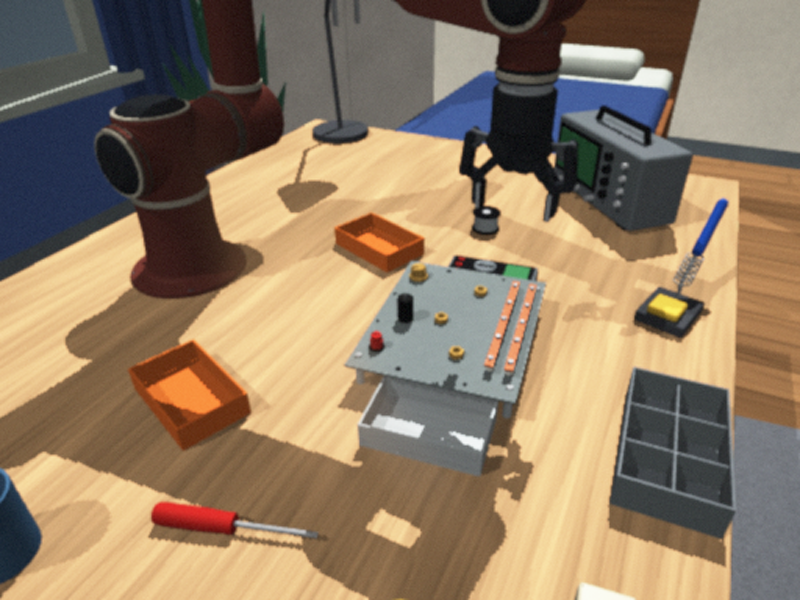

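View pics/side0.png

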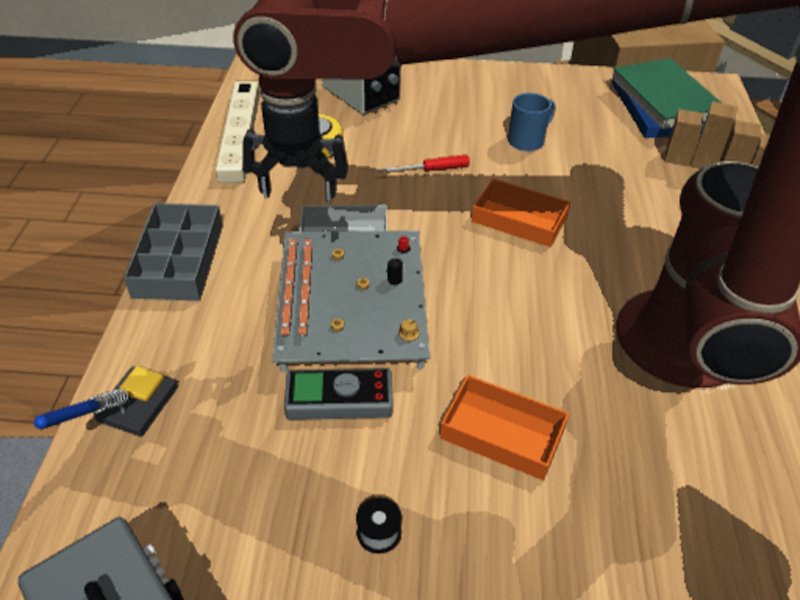

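The scene shows the silver tray at the near (−y) plate end, at scene pixel (275,272) and side pixel (220,140). Look-alikes are two orange trays at scene (245,155) and (124,250), plus a grey compartment box. The aluminium tray under the plate's end is the only one that fits the description. The three nuts are at scene (291,226), (282,205) and (308,186).

Next I'll fit the plate pose and refine the nuts.

```bash
cat > fit.py <<'E'
from h import *
from scipy.optimize import minimize
regs={c:(get_image(c),cut_out("chassis",c)[0]["region"])[1] for c in("scene","side")}
def plate(p,x,y,z):
    c,s=np.cos(p[2]),np.sin(p[2]);return [p[0]+c*x-s*y,p[1]+s*x+c*y,z]
def cost(p):
    t=0
    for c,r in regs.items():
        q=np.array([proj(c,plate(p,x,y,z)) for z in(.046,.05) for x,y in((-.12,-.15),(-.12,.15),(.12,.15),(.12,-.15))])
        m=np.zeros((384*4,512*4),np.uint8);cv2.fillConvexPoly(m,cv2.convexHull(np.round(q*4+1.5).astype(np.int32)),1)
        m=cv2.resize(m,(512,384),interpolation=cv2.INTER_AREA) if 0 else m.reshape(384,4,512,4).mean((1,3))
        t+=np.abs(m-r).sum()
    return t
b=min((minimize(cost,[.556,-.01,a],method="Nelder-Mead",options=dict(initial_simplex=[[.556,-.01,a],[.566,-.01,a],[.556,0,a],[.556,-.01,a+.08]])) for a in(-.08,0,.08)),key=lambda r:r.fun)
print("plate",np.round(b.x,4),b.fun);p=b.x
def lab(w):
    c,s=np.cos(p[2]),np.sin(p[2]);d=w[:2]-p[:2];return np.round([c*d[0]+s*d[1],-s*d[0]+c*d[1]],4)
for c in("scene","side"):
    im=get_image(c);h=cv2.cvtColor(im,cv2.COLOR_RGB2HSV)
    pl=cv2.fillConvexPoly(np.zeros((384,512),np.uint8),np.round([proj(c,plate(p,x,y,.05)) for x,y in((-.055,-.15),(-.055,.15),(.065,.15),(.065,-.15))]).astype(np.int32),1)
    m=((h[...,0]>14)&(h[...,0]<32)&(h[...,1]>90)&(pl>0)).astype(np.uint8)
    m=cv2.morphologyEx(m,cv2.MORPH_CLOSE,np.ones((3,3)))
    n,_,st,ce=cv2.connectedComponentsWithStats(m)
    for i in range(1,n):
        if st[i,4]>6:
            w=atz(c,ce[i],.055);print(c,st[i],np.round(ce[i],1),np.round(w[:2],4),lab(w))
    q=[tuple(np.round(proj(c,plate(p,x,y,.05))*4).astype(int)) for x,y in((-.12,-.15),(-.12,.15),(.12,.15),(.12,-.15))]
    big=cv2.resize(im[:,:,::-1],None,fx=4,fy=4,interpolation=cv2.INTER_CUBIC)
    cv2.polylines(big,[np.array(q)],True,(0,255,0),1)
    u,v=np.array(q).mean(0).astype(int);cv2.imwrite(f"pics/fit_{c}.png",big[v-280:v+320,u-300:u+300])
cv2.imwrite("pics/wrist0.png",get_image("wrist")[:,:,::-1])
E
python3 fit.py; python3 -c "
import cv2,numpy as np
cv2.imwrite('pics/m.png',cv2.resize(np.hstack([cv2.imread('pics/fit_scene.png')[:600],cv2.imread('pics/fit_side.png')[:600]]),(800,400)))"
```

```text
Traceback (most recent call last):
  File "fit.py", line 14, in <module>
    b=min((minimize(cost,[.556,-.01,a],method="Nelder-Mead",options=dict(initial_simplex=[[.556,-.01,a],[.566,-.01,a],[.556,0,a],[.556,-.01,a+.08]])) for a in(-.08,0,.08)),key=lambda r:r.fun)
  File "fit.py", line 14, in <genexpr>
    b=min((minimize(cost,[.556,-.01,a],method="Nelder-Mead",options=dict(initial_simplex=[[.556,-.01,a],[.566,-.01,a],[.556,0,a],[.556,-.01,a+.08]])) for a in(-.08,0,.08)),key=lambda r:r.fun)
           ~~~~~~~~^^^^^^^^^^^^^^^^^^^^^^^^^^^^^^^^^^^^^^^^^^^^^^^^^^^^^^^^^^^^^^^^^^^^^^^^^^^^^^^^^^^^^^^^^^^^^^^^^^^^^^^^^^^^^^^^^^^^^^^^^^^^^^^^^^
  File "fit.py", line 9, in cost
    q=np.array([proj(c,plate(p,x,y,z)) for z in(.046,.05) for x,y in((-.12,-.15),(-.12,.15),(.12,.15),(.12,-.15))])
                ~~~~^^^^^^^^^^^^^^^^^^
  File "h.py", line 11, in proj
    c=get_calibration(cam);K=np.array(c["intrinsics"]);T=np.array(c["world_from_camera"])
ValueError: time passes only in moves, steps and waits
[ WARN:0@0.026] global loadsave.cpp:275 findDecoder imread_('pics/fit_scene.png'): can't open/read file: check file path/integrity
Traceback (most recent call last):
TypeError: 'NoneType' object is not subscriptable
```

Too many calibration reads; cache them.

```bash
sed -i 's/^def ray/import functools\nget_calibration=functools.cache(get_calibration)\ndef ray/' h.py
python3 fit.py; python3 -c "
import cv2,numpy as np
cv2.imwrite('pics/m.png',cv2.resize(np.hstack([cv2.imread('pics/fit_scene.png')[:600],cv2.imread('pics/fit_side.png')[:600]]),(800,400)))"
```

```text
plate [ 0.5519 -0.006   0.1213] 1049.625
scene [304 183   8   7  45] [307.2 186. ] [0.563  0.0787] [0.0213 0.0827]
scene [279 200   7   7  44] [281.9 203.2] [ 0.5334 -0.0172] [-0.0197 -0.0089]
scene [288 222   9   8  61] [291.7 225.4] [ 0.5852 -0.0847] [ 0.0235 -0.0821]
side [213 159   7   7  43] [215.9 162.2] [ 0.5866 -0.0879] [ 0.0245 -0.0855]
side [228 178   8   7  48] [231.8 181. ] [ 0.5353 -0.0198] [-0.0181 -0.0117]
side [212 204   8   8  55] [215.4 207.5] [0.5646 0.0765] [0.0226 0.0804]
```

View pics/m.png

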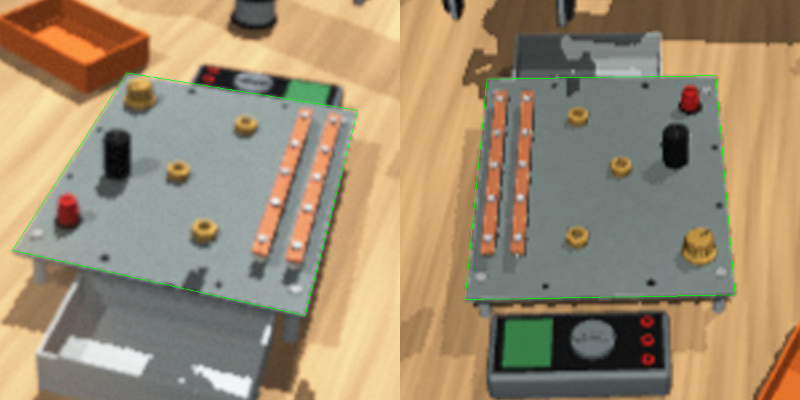

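View pics/wrist0.png

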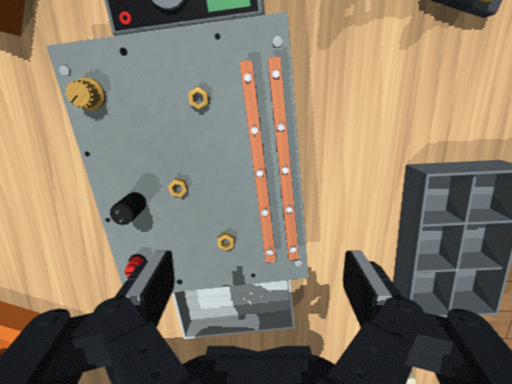

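The fit lies on the plate edges, with plate yaw 6.95°. The wrist view agrees, and the tray covers the strip where the nuts will fall. Nuts in plate coordinates (mm): (24,−84), (−19,−10), (22,81). I'll use nearly shut fingers with a 12 mm gap, so each nut nests in the notch, and do the nearest nut first.

```bash
python3 -m crank '[{"offset":[-0.013,-0.011,0.03],"twist":[0,0,-2]},{"offset":[-0.026,-0.022,0.065],"twist":[0,0,-4]},{"offset":[-0.04,-0.033,0.10],"twist":[0,0,-6]},{"offset":[-0.05,-0.041,0.12],"twist":[0,0,-6.95]},{"offset":[-0.0527,-0.0432,0.131],"twist":[0,0,-6.95]},{"offset":[-0.0527,-0.0432,0.131],"twist":[0,0,-6.95]},{"offset":[-0.0527,-0.0432,0.131],"twist":[0,0,-6.95]},{"offset":[-0.0527,-0.0432,0.131],"twist":[0,0,-6.95]}]' 0.14 20
python3 - <<'E'
from h import *
cv2.imwrite("pics/w1.png",get_image("wrist")[:,:,::-1])
o=get_obs();print(o["tool_pos"],o["opening"])
E
```

```text
t: 2.45
tool_pos: [0.5829, -0.0526, 0.1017]
tool_rot: [2.081, 2.351, 0.002]
contact_force: [0.3, -0.2, -0.2]
opening: 0.0116
grip_force: 0.0
[ 0.58268869 -0.05254757  0.10150736] 0.011897939288136816
```

View pics/w1.png

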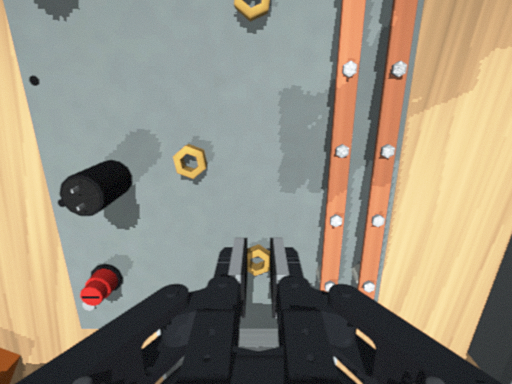

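The wrist view shows the fingers straddling the first nut's line, with the nut at (259,262) beyond the fingers, well centred. Lower and sweep.

```bash
python3 -m crank '[{"offset":[0,0,0.02],"twist":[0,0,0]},{"offset":[0,0,0.04],"twist":[0,0,0]},{"offset":[0,0,0.047],"twist":[0,0,0]},{"offset":[0,0,0.047],"twist":[0,0,0]},{"offset":[-0.01,0,0.047],"twist":[0,0,0]},{"offset":[-0.02,0,0.047],"twist":[0,0,0]},{"offset":[-0.03,0,0.047],"twist":[0,0,0]},{"offset":[-0.04,0,0.047],"twist":[0,0,0]}]'
python3 - <<'E'
from h import *
im=get_image("scene");cv2.imwrite("pics/s1.png",cv2.resize(im[140:290,200:380,::-1],(720,600),interpolation=cv2.INTER_CUBIC))
E
```

```text
t: 3.5
tool_pos: [0.5868, -0.0934, 0.0535]
tool_rot: [2.083, 2.351, 0.0]
contact_force: [-0.6, 0.0, -0.8]
opening: 0.0121
grip_force: 0.1
```

View pics/s1.png

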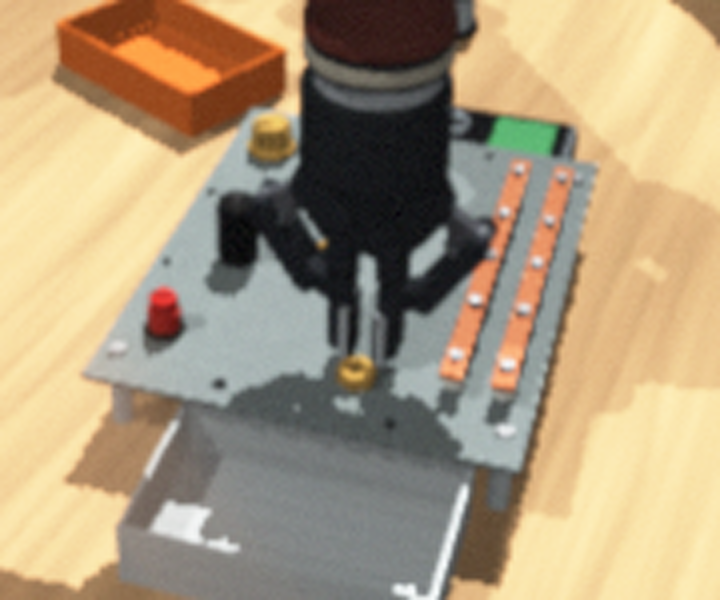

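The first nut is in front of the fingers at crop (355,372), about 2 mm left of the gap. Continue with a small correction, go over the edge, lift, then move to behind nut two.

```bash
python3 -m crank '[{"offset":[-0.01,-0.0015,0],"twist":[0,0,0]},{"offset":[-0.02,-0.0025,0],"twist":[0,0,0]},{"offset":[-0.03,-0.0025,0],"twist":[0,0,0]},{"offset":[-0.04,-0.0025,0],"twist":[0,0,0]},{"offset":[-0.05,-0.0025,0],"twist":[0,0,0]},{"offset":[-0.06,-0.0025,0],"twist":[0,0,0]},{"offset":[-0.064,-0.0025,0],"twist":[0,0,0]},{"offset":[-0.064,-0.0025,0],"twist":[0,0,0]},{"offset":[-0.064,-0.0025,-0.025],"twist":[0,0,0]},{"offset":[-0.064,-0.0025,-0.05],"twist":[0,0,0]},{"offset":[-0.03,-0.015,-0.05],"twist":[0,0,0]},{"offset":[0.01,-0.03,-0.05],"twist":[0,0,0]},{"offset":[0.05,-0.042,-0.05],"twist":[0,0,0]},{"offset":[0.09,-0.042,-0.05],"twist":[0,0,0]},{"offset":[0.115,-0.042,-0.05],"twist":[0,0,0]},{"offset":[0.115,-0.042,-0.05],"twist":[0,0,0]},{"offset":[0.115,-0.042,-0.05],"twist":[0,0,0]}]'
python3 - <<'E'
from h import *
im=get_image("scene");a=cv2.resize(im[150:290,210:350,::-1],(400,400),interpolation=cv2.INTER_CUBIC)
b=cv2.resize(get_image("wrist")[:,:,::-1],(400,300))
cv2.imwrite("pics/s2.png",np.hstack([a,np.vstack([b,np.zeros((100,400,3),np.uint8)])]))
E
```

```text
t: 5.68
tool_pos: [0.5311, 0.0164, 0.1034]
tool_rot: [2.082, 2.352, -0.0]
contact_force: [-0.1, 0.1, 0.7]
opening: 0.012
grip_force: 0.0
```

View pics/s2.png

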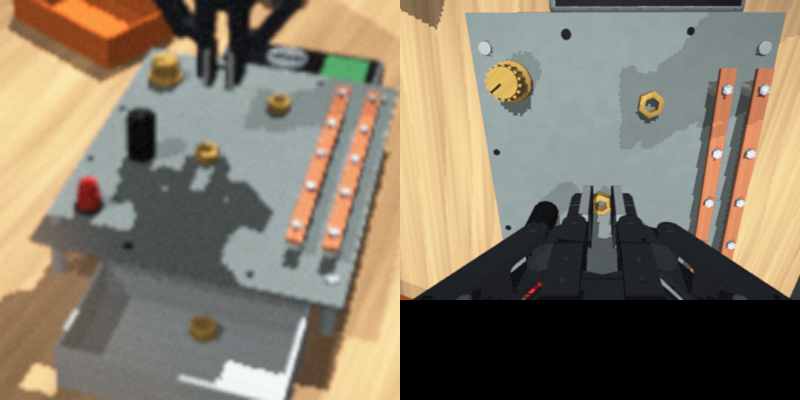

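Nut one lies in the tray (crop (203,327)). The fingers are lined up behind nut two (wrist crop (601,204)), and the nut hasn't moved. Sweep it.

```bash
python3 -m crank '[{"offset":[0,0,0.025],"twist":[0,0,0]},{"offset":[0,0,0.045],"twist":[0,0,0]},{"offset":[0,0,0.05],"twist":[0,0,0]},{"offset":[0,0,0.05],"twist":[0,0,0]},{"offset":[-0.01,0,0.05],"twist":[0,0,0]},{"offset":[-0.02,0,0.05],"twist":[0,0,0]},{"offset":[-0.03,0,0.05],"twist":[0,0,0]},{"offset":[-0.04,0,0.05],"twist":[0,0,0]},{"offset":[-0.05,0,0.05],"twist":[0,0,0]},{"offset":[-0.06,0,0.05],"twist":[0,0,0]},{"offset":[-0.07,0,0.05],"twist":[0,0,0]},{"offset":[-0.08,0,0.05],"twist":[0,0,0]}]'
python3 - <<'E'
from h import *
im=get_image("scene");a=cv2.resize(im[150:290,210:350,::-1],(560,560),interpolation=cv2.INTER_CUBIC)
cv2.imwrite("pics/s3.png",a)
E
```

```text
t: 7.28
tool_pos: [0.5408, -0.0634, 0.0533]
tool_rot: [-2.083, -2.352, 0.0]
contact_force: [0.8, 0.3, 0.6]
opening: 0.0119
grip_force: 0.1
```

View pics/s3.png

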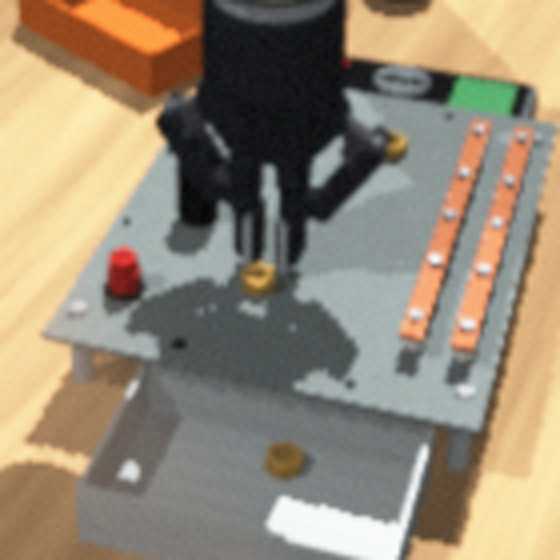

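Nut two is nested at crop (259,277), and the capacitor is clear of the gripper. Finish this stroke and move behind nut three.

```bash
python3 -m crank '[{"offset":[-0.01,0,0],"twist":[0,0,0]},{"offset":[-0.02,0,0],"twist":[0,0,0]},{"offset":[-0.03,0,0],"twist":[0,0,0]},{"offset":[-0.04,0,0],"twist":[0,0,0]},{"offset":[-0.05,0,0],"twist":[0,0,0]},{"offset":[-0.06,0,0],"twist":[0,0,0]},{"offset":[-0.07,0,0],"twist":[0,0,0]},{"offset":[-0.08,0,0],"twist":[0,0,0]},{"offset":[-0.09,0,0],"twist":[0,0,0]},{"offset":[-0.1,0,0],"twist":[0,0,0]},{"offset":[-0.1,0,0],"twist":[0,0,0]},{"offset":[-0.1,0,-0.025],"twist":[0,0,0]},{"offset":[-0.1,0,-0.05],"twist":[0,0,0]},{"offset":[-0.06,0.02,-0.05],"twist":[0,0,0]},{"offset":[-0.02,0.04,-0.05],"twist":[0,0,0]},{"offset":[0.03,0.04,-0.05],"twist":[0,0,0]},{"offset":[0.08,0.04,-0.05],"twist":[0,0,0]},{"offset":[0.13,0.04,-0.05],"twist":[0,0,0]},{"offset":[0.17,0.04,-0.05],"twist":[0,0,0]},{"offset":[0.17,0.04,-0.05],"twist":[0,0,0]}]'
python3 - <<'E'
from h import *
im=get_image("scene");a=cv2.resize(im[150:290,210:350,::-1],(400,400),interpolation=cv2.INTER_CUBIC)
b=cv2.resize(get_image("wrist")[:,:,::-1],(400,300))
cv2.imwrite("pics/s4.png",np.hstack([a,np.vstack([b,np.zeros((100,400,3),np.uint8)])]))
E
```

```text
t: 9.82
tool_pos: [0.5591, 0.1133, 0.1032]
tool_rot: [-2.077, -2.356, 0.0]
contact_force: [0.4, -0.7, -0.5]
opening: 0.012
grip_force: 0.0
```

View pics/s4.png

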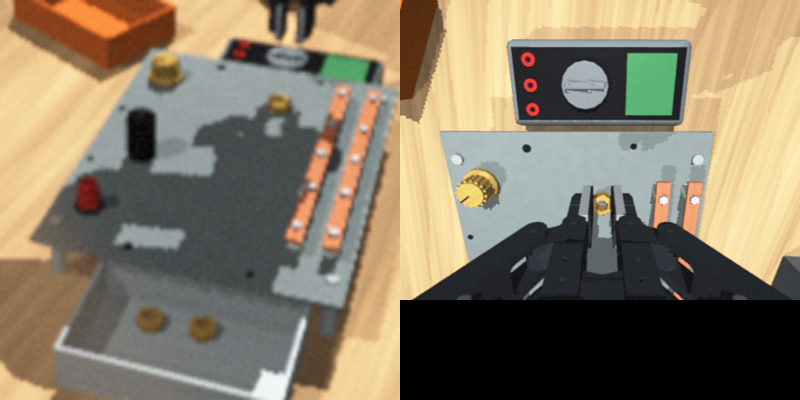

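Two nuts are in the tray, at crop (150,320) and (203,327). The fingers are lined up behind nut three (wrist crop (602,203)). Run the last stroke in two parts, with a numeric check between them.

```bash
python3 -m crank '[{"offset":[0,0,0.025],"twist":[0,0,0]},{"offset":[0,0,0.045],"twist":[0,0,0]},{"offset":[0,0,0.05],"twist":[0,0,0]},{"offset":[0,0,0.05],"twist":[0,0,0]},{"offset":[-0.01,0,0.05],"twist":[0,0,0]},{"offset":[-0.02,0,0.05],"twist":[0,0,0]},{"offset":[-0.03,0,0.05],"twist":[0,0,0]},{"offset":[-0.04,0,0.05],"twist":[0,0,0]},{"offset":[-0.05,0,0.05],"twist":[0,0,0]},{"offset":[-0.06,0,0.05],"twist":[0,0,0]},{"offset":[-0.07,0,0.05],"twist":[0,0,0]},{"offset":[-0.08,0,0.05],"twist":[0,0,0]},{"offset":[-0.09,0,0.05],"twist":[0,0,0]},{"offset":[-0.1,0,0.05],"twist":[0,0,0]},{"offset":[-0.11,0,0.05],"twist":[0,0,0]},{"offset":[-0.12,0,0.05],"twist":[0,0,0]},{"offset":[-0.13,0,0.05],"twist":[0,0,0]},{"offset":[-0.14,0,0.05],"twist":[0,0,0]},{"offset":[-0.15,0,0.05],"twist":[0,0,0]},{"offset":[-0.16,0,0.05],"twist":[0,0,0]}]'
cat > chk.py <<'E'
from h import *
P=(.5519,-.006);co,s=np.cos(.1213),np.sin(.1213)
lab=lambda w:np.round([co*(w[0]-P[0])+s*(w[1]-P[1]),-s*(w[0]-P[0])+co*(w[1]-P[1])],3)
print("tcp",lab(get_obs()["tool_pos"]))
for c in("scene","side"):
    get_image(c)
    for r in cut_out("nut_a",c):print(c,round(r["confidence"],2),np.round(r["rect"]),lab(atz(c,r["rect"][:2],.055)))
E
python3 chk.py
```

```text
t: 12.42
tool_pos: [0.5793, -0.0487, 0.0533]
tool_rot: [2.083, 2.352, 0.0]
contact_force: [-1.5, 0.3, 0.1]
opening: 0.0118
grip_force: 0.1
tcp [ 0.022 -0.046]
scene 0.55 [260. 263.  12.  10.] [-0.007 -0.214]
```

```bash
python3 - <<'E'
from chk import *
im=get_image("scene");h=cv2.cvtColor(im,cv2.COLOR_RGB2HSV)
m=((h[...,0]>14)&(h[...,0]<32)&(h[...,1]>90)).astype(np.uint8);m[:,:255]=0;m[:195]=0;m[290:]=0;m[:,320:]=0
n,_,st,ce=cv2.connectedComponentsWithStats(m)
for i in range(1,n):
    if st[i,4]>6:print(st[i],np.round(ce[i],1),lab(atz("scene",ce[i],.055)))
E
```

```text
tcp [ 0.022 -0.045]
scene 0.62 [261. 265.  10.   6.] [-0.003 -0.218]
scene 0.53 [279. 266.  11.   8.] [ 0.031 -0.208]
scene 0.43 [293. 221.   9.   8.] [ 0.022 -0.068]
[289 216   9   9  66] [292.8 220.2] [ 0.021 -0.064]
[258 258   9   8  61] [262.  261.6] [-0.004 -0.208]
[276 261  10   9  66] [280.6 264.6] [ 0.033 -0.205]
[312 261   8  29 105] [316.8 280.1] [ 0.108 -0.222]
```

Nut three is nested at plate (21,−65), centred on the fingers. Finish the stroke and retreat upward.

```bash
python3 -m crank '[{"offset":[-0.01,0,0],"twist":[0,0,0]},{"offset":[-0.02,0,0],"twist":[0,0,0]},{"offset":[-0.03,0,0],"twist":[0,0,0]},{"offset":[-0.04,0,0],"twist":[0,0,0]},{"offset":[-0.05,0,0],"twist":[0,0,0]},{"offset":[-0.06,0,0],"twist":[0,0,0]},{"offset":[-0.07,0,0],"twist":[0,0,0]},{"offset":[-0.08,0,0],"twist":[0,0,0]},{"offset":[-0.09,0,0],"twist":[0,0,0]},{"offset":[-0.1,0,0],"twist":[0,0,0]},{"offset":[-0.11,0,0],"twist":[0,0,0]},{"offset":[-0.11,0,0],"twist":[0,0,0]},{"offset":[-0.11,0,-0.025],"twist":[0,0,0]},{"offset":[-0.11,0,-0.06],"twist":[0,0,0]},{"offset":[-0.09,0,-0.1],"twist":[0,0,0]},{"offset":[-0.05,0,-0.14],"twist":[0,0,0]},{"offset":[0,0,-0.17],"twist":[0,0,0]},{"offset":[0.04,0,-0.19],"twist":[0,0,0]},{"offset":[0.04,0,-0.19],"twist":[0,0,0]}]'
python3 - <<'E'
from h import *
im=get_image("scene");a=cv2.resize(im[150:290,210:350,::-1],(400,400),interpolation=cv2.INTER_CUBIC)
b=cv2.resize(get_image("side")[110:270,150:310,::-1],(400,400),interpolation=cv2.INTER_CUBIC)
cv2.imwrite("pics/s5.png",np.hstack([a,b]))
E
```

```text
t: 15.25
tool_pos: [0.5751, -0.0059, 0.246]
tool_rot: [2.076, 2.354, 0.005]
contact_force: [1.0, -1.1, -0.2]
opening: 0.0116
grip_force: 0.0
```

View pics/s5.png

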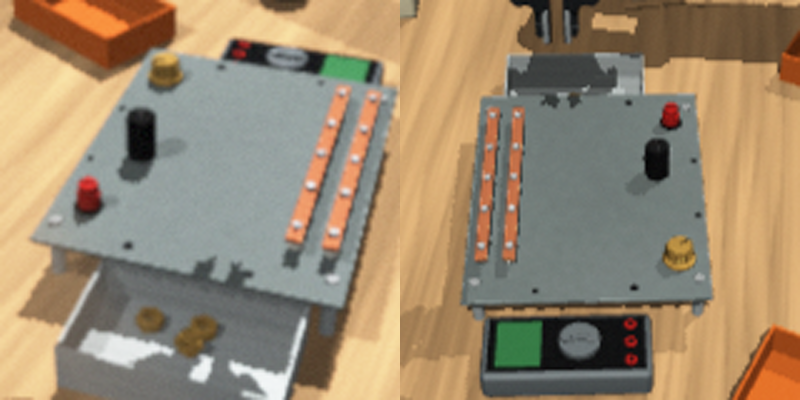

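All three nuts are in the tray, at crop (150,320), (203,327) and (190,341). The plate is bare, and the capacitor, knob and meter have not moved.

```bash
python3 -c "
from station import *
print(finish_job())"
```

```text
the job is handed in; nothing more can be done
None
```

I swept all three nuts over the plate's end into the aluminium tray and handed the job in at about 15 s; the capacitor, knob and meter look unmoved in the last pictures.

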